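Clear the tins off the tool chest, free its lid and hold it open

TASK

Take the two tall tins off the lid of the tool chest and stand them upright in the two free cells of the divided crate, one per cell. Then tug the lid up by its handle to feel whether it is caught, before you touch the thumb slide: if it is caught, let the lid down and push the slide along to free the catch, never forcing it. Then raise the lid about half-way (roughly 45 degrees) and finish while still holding it open, because it falls shut by itself; leave the other things where they are.

Things in the scene. Friction and masses are not known exactly. Their poses are not given: they have to be found in the camera images.
- chest: grey steel tool chest, fixed to the bench, 200 deep (x) by 300 wide (y), 120 high with its lid; origin on the bench under the centre of the box; x points away from the robot's side, y to the left, z up. The lid hinges along the far top edge (x = +100, z = 108)
- lid (a joint): lid angle in rad, 0 shut, grows as the front edge is lifted, stop at 1.3; the lid (about 0.6 kg, some 3 to 4 N to lift at the handle, top 120 above the bench when shut) falls shut when let go. When caught it lifts only about 0.05 rad (some 8 mm at the handle) and then stops hard; when not caught it just goes on opening. Whether it is caught cannot be seen
- lid_hinge (a point): middle of the lid's hinge line; the lid's y axis is the hinge line
- handle_mid (a point): middle of the lid's round bar handle: bar of diameter 12, 100 long along the chest's y, 36 above the lid's top (30 free beneath it), on two end posts; with the lid shut at chest x = -75, y = +40, z = 156; 175 from the hinge horizontally, 48 above it. Pinched from above across the bar, the bar can turn between the fingers as the lid rises
- handle: the same handle with its posts; origin on the lid's top under the bar's middle
- catch: dark closed housing on the chest's front face (from chest x = -155 to -100, y = -135 to -4), top 95 above the bench; hides the bolt; the lid's strap dips into it
- strap: steel strap 25 wide on the lid's front edge (chest y = -35 to -10) whose foot is held by the hidden bolt when the lid is caught; origin on the hinge line
- slide (a joint): thumb slide on top of the housing, in m: starts at 0, end stop 0.024; it must be pushed the whole way to be sure that the bolt is freed. Moves to the chest's right (-y), takes about 2 to 4 N, stays where it is left. Push it only with the lid down
- slide_knob (a point): centre of the slide's knob, 14 by 14, 28 tall (its foot 95 and its top 123 above the bench); 43 free between its left (+y) side and the strap, 20 free between it and the lid's front edge
- crate: plywood crate, fixed, 158 (x) by 234 (y), 32 high, walls and floor 6 thick, divided into 2 (x) by 3 (y) cells of 70 by 70 at 76 spacing; origin on the bench under its centre
- tin1_center (a point): tall plain metal tin, standing upright on the chest's lid at the start, diameter 52, height 86, about 0.3 kg (0.2 to 0.4); the point is its centre, 43 above its foot; best taken a little above its centre
- tin2_center (a point): tall plain metal tin, standing upright on the chest's lid at the start, diameter 52, height 86, about 0.3 kg (0.2 to 0.4); the point is its centre, 43 above its foot; best taken a little above its centre
- tin1: the first tall tin, origin at the centre of its foot
- tin2: the second tall tin, origin at the centre of its foot
- pad1: thin bare cork disc, diameter 62, 2 thick, fixed in the middle of the floor of one of the crate's two free cells (every other cell holds a short tin); origin on its underside, 6 above the bench
- pad2: thin bare cork disc, diameter 62, 2 thick, fixed in the middle of the floor of one of the crate's two free cells (every other cell holds a short tin); origin on its underside, 6 above the bench
- pot1: short tin already in a cell of the crate, diameter 54, 26 high, origin at the centre of its foot; leave alone
- pot2: short tin already in a cell of the crate, diameter 54, 26 high, origin at the centre of its foot; leave alone
- pot3: short tin already in a cell of the crate, diameter 54, 26 high, origin at the centre of its foot; leave alone
- pot4: short tin already in a cell of the crate, diameter 54, 26 high, origin at the centre of its foot; leave alone
- driver: screwdriver lying on the bench, 190 long; leave alone
- tape: tape measure standing on the bench, 70 by 35, 60 high; leave alone
- disc: black grinding disc lying flat, diameter 115, 6 thick; leave alone
- offcut: wood offcut lying on the bench, 120 by 45, 30 high; leave alone
There are look-alikes about, which are no part of the job. What is shaped like the tin1 but orange is not meant.

How it is judged:
By the outcome, as a careful person would: the job done as asked, in the order asked, and still so for the second after the job is handed in, while the arm keeps its last pose, push and grip.
It also fails if it takes over 72 s, if anything falls off the work surface, if the arm or the gripper's body presses on something with over 40 N, if the wrist force passes 120 N, or if a joint passes its speed limit or range.

ROBOT

A 6-joint arm with a two-finger parallel gripper is mounted at the origin on the work surface. World frame = base frame: x ahead of the robot, y to its left, z up, the work surface at z = 0. Lengths are in mm, angles in rad, forces in N, time in s.
With the tool pointing down it reaches from about 400 to 925 mm from the base axis. Payload 12.5 kg.
Tool frame: the origin (TCP) lies midway between the tips of the shut fingers; the grasp point (between the pads) lies 19 mm behind it (env.tcp_to_grasp is the distance from the TCP to the grasp point, in mm); z points along the fingers, y is the line along which they close (so a half turn about z gives the same grasp; the last joint's range is limited). The gripper opens to 95 mm and grips with 3 to 60 N. Pads are 20 mm wide; open, the fingers measure 119 mm over their backs; the gripper's body (75 mm by 180 mm) begins 59 mm behind the grasp point.
Start: joints at [1.065, 0.491, 1.559, -0, 1.092, -0.106], TCP at [243.257, 575.737, 214.661] pointing down, gripper open.
Joint ranges: [-3.1, 3.1], [-0.84, 2.19], [0.05, 2.79], [-1.13, 4.28], [0.06, 2.93], [-2.69, 2.69]. Speed limits (rad/s): [2.22, 2.22, 2.79, 3.14, 3.14, 3.14].

INTERFACE

Orientations are given as [roll, pitch, yaw] about the fixed x, y, z axes, in that order (R = Rz(yaw) Ry(pitch) Rx(roll)).
In Python, from cell import env gives the robot as it stands. The module is installed in compiled form; this text tells all that it offers.
- The arm moves only by the tool step_arm, never from a script. Its argument "plan" is a list that holds one entry, the list of rows, each a list of 5 numbers: the shift along the tool's x, y, z in mm, then the turn about the tool's z in degrees, then the opening, from -1 (shut) to 1 (fully open). A call has 1 to 8 rows; each row is the pose to reach, as a shift and turn from the pose commanded when the call began, along the tool's axes at that moment; what a row does not reach only later rows make up. A row lasts 1/12 s, in which the tool goes at most 41.7 mm and 7.16 degrees, less where a joint would pass 70% of its speed; a pose out of reach is approached as far as the arm can. A call with a gripper value outside its range is refused whole. The fingers move at their own pace and stop on an object; the grip force is fixed at half the most. Time passes only in rows, so rows that repeat a pose let the fingers close. It gives the time, the measured TCP pose, the force, the opening and the grip force at its end, in the units of the state.
- env.state(): the state, without advancing time (a new reading comes with each control period).
- env.read_camera(name): name is "scene" or "top" or "wrist"; returns the picture (400x640x3 uint8, blue, green, red); there is no depth.
- env.get_calibration(name): a dict with "K" (3x3 intrinsics, pixels), "D" ([k1, k2, p1, p2, k3] as OpenCV has them; the pictures are not rectified), "extrinsics" (4x4, takes a point from world to camera coordinates). Camera axes: x right, y up, looking along -z (the intrinsics and any distortion apply to the point x, -y, -z); pixel columns grow to the right and rows downward; lengths in mm; the calibration is good to about 2 mm. A picture is of the moment at which its call begins: read the wrist's pose just before it. get_calibration takes no time and is no camera call; for the wrist camera it gives the pose at the moment of the call.
- env.job_done(): hands the job in; it is judged then, once.
The state is a dict: "t": time; "joints": joint angles; "qvel": joint speeds; "tau": joint torques, N m; "eef_pos": TCP position; "tcp_rot": TCP orientation; "ft_force": force on the tool from outside, world axes, zero at the start; "moment": the same for the moment, N m; "opening": opening from 0.0 (shut) to 1.0 (fully open); "grip_force": force on a finger pad.
Only numpy, scipy, OpenCV 4.12 (cv2) and the standard library are available. Lean on these libraries where they do the work, as an engineer would, in place of code of your own. Each camera call takes 0.05 s, during which the arm holds its last target. There are 200 camera calls.

## Working session

There is one attempt and no reset: what is moved stays moved. The work goes in short steps, Python scripts to look and compute and a tool call to move; the robot and the scene stay as the last step left them, time stands still between calls to the robot, and variables do not carry over. Pictures are saved under pics/ and viewed, at most 10 in all, crops included, and the job is handed in when it is done.

Besides the shell and the picture viewer there is one more tool, called after "Call:" in YAML: its name, and indented under it one key for each argument. step_arm: Moves the arm, as the interface text tells. Its arguments: {"type":"object","properties":{"plan":{"type":"array"}},"required":["plan"]}

```bash
mkdir -p pics; cat > h.py <<'E'
import numpy as np, cv2
from cell import env
def cal(n):
    c=env.get_calibration(n); return np.array(c["K"],float),np.array(c["D"],float),np.array(c["extrinsics"],float)
F=np.diag([1,-1,-1.])
def ray(c,uv):
    K,D,E=c; p=cv2.undistortPoints(np.array([[uv]],float),K,D)[0,0]
    R=E[:3,:3]; d=R.T@F@np.array([p[0],p[1],1]); o=-R.T@E[:3,3]; return o,d
def plane(c,uv,z):
    o,d=ray(c,uv); return o+d*(z-o[2])/d[2]
def proj(c,P):
    K,D,E=c; P=np.atleast_2d(np.array(P,float)); q=(E[:3,:3]@P.T).T+E[:3,3]; q=q@F
    return cv2.projectPoints(q,np.zeros(3),np.zeros(3),K,D)[0][:,0]
def shot(n,f):
    c=cal(n); im=env.read_camera(n); cv2.imwrite("pics/"+f,im); return c,im
E
python3 - <<'E'
from h import *
for n in ("scene","top","wrist"):
    c,im=shot(n,n+"1.png"); print(n,c[0].tolist(),(-c[2][:3,:3].T@c[2][:3,3]).round(),c[2][:3,:3].round(2).tolist())
print(env.state())
E
```

```text
scene [[439.03285170324205, 0.0, 315.92126431082505], [0.0, 439.03285170324205, 198.78760502767847], [0.0, 0.0, 1.0]] [1240. -215. 1194.] [[0.35, 0.93, -0.01], [-0.77, 0.3, 0.57], [0.53, -0.19, 0.82]]
top [[446.27166659972835, 0.0, 321.49504589560945], [0.0, 446.27166659972835, 192.6769819214446], [0.0, 0.0, 1.0]] [ 449.   70. 1183.] [[0.0, -1.0, 0.02], [0.99, 0.0, 0.11], [-0.11, 0.02, 0.99]]
wrist [[303.4883764380329, 0.0, 313.8695213552442], [0.0, 303.4883764380329, 197.79437785823313], [0.0, 0.0, 1.0]] [169. 608. 385.] [[0.39, 0.92, -0.0], [-0.88, 0.37, -0.29], [-0.26, 0.11, 0.96]]
{'t': 0.15, 'joints': array([ 1.06539307e+00,  4.91400566e-01,  1.55932840e+00,  8.78451068e-06,
        1.09172925e+00, -1.05584113e-01]), 'qvel': array([-0.00036266, -0.00168866, -0.00336437, -0.00057699,  0.0013693 ,
       -0.00058347]), 'tau': array([ 2.08776968e-03, -6.12904072e+01, -2.58278006e+01,  6.93099923e-02,
        4.72696661e-02, -8.43590055e-05]), 'eef_pos': array([243.15570485, 575.54969741, 214.20222424]), 'tcp_rot': array([-3.14073273e+00, -9.89692912e-05,  2.74176941e+00]), 'ft_force': array([ 1.0824565 , -0.14287085,  0.5414289 ]), 'moment': array([-0.0269893 , -0.02733341,  0.03917436]), 'grip_force': 0.0, 'opening': 1.0017534331999458}
```

View pics/top1.png

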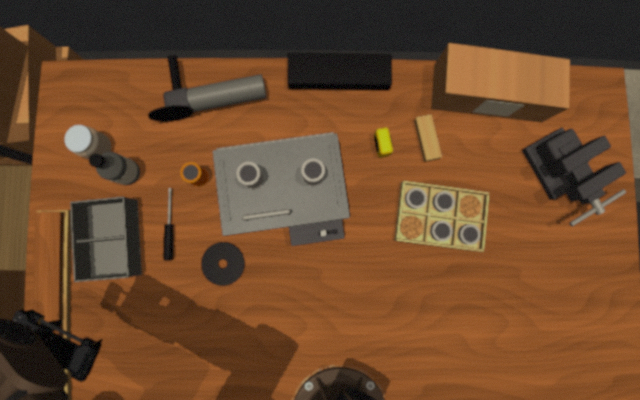

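View pics/scene1.png

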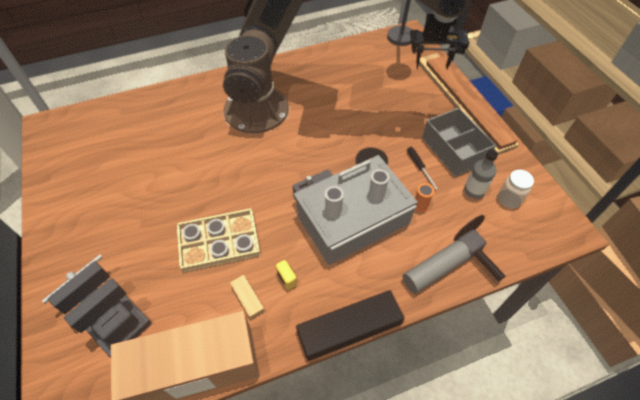

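The top view shows the chest lid with corners near (214,148), (338,133), (349,217) and (223,234). The tins are at (249,173) and (313,170), the handle runs (245,215)-(291,211), and the knob is near (323,233). The crate is at (443,215), with bare pads at (470,206) and (411,227).

Things that could be taken for the tall tins:
- orange tin (193,173)
- crate pots (415,198), (444,202), (442,231), (470,235)
- bottle (122,168)
- white jar (80,140)

I choose the two plain metal tins on the lid.

```bash
cat > m.py <<'E'
from h import *
c=cal("top"); im=cv2.imread("pics/top1.png")
hsv=cv2.cvtColor(im,cv2.COLOR_BGR2HSV)
m=((hsv[...,1]<60)&(hsv[...,2]>60)).astype(np.uint8)*255
m[:,:200]=0;m[:,365:]=0;m[:125]=0;m[245:]=0
m=cv2.morphologyEx(m,cv2.MORPH_CLOSE,np.ones((25,25)))
cs=max(cv2.findContours(m,0,2)[0],key=cv2.contourArea)
r=cv2.minAreaRect(cs);b=cv2.boxPoints(r);print("lid px",b.round(1).tolist())
W=np.array([plane(c,p,120) for p in b])[:,:2];print(W.round(1).tolist(),[np.linalg.norm(W[i]-W[i-1]).round(1) for i in range(4)],W.mean(0))
# cell/pad
m=cv2.inRange(hsv,(12,70,120),(40,255,255)); m[:,:385]=0;m[:,500:]=0;m[:172]=0;m[258:]=0
m=cv2.morphologyEx(m,cv2.MORPH_OPEN,np.ones((2,2)))
m2=cv2.morphologyEx(m,cv2.MORPH_CLOSE,np.ones((9,9)))
cs=max(cv2.findContours(m2,0,2)[0],key=cv2.contourArea);r=cv2.minAreaRect(cs);b=cv2.boxPoints(r)
W=np.array([plane(c,p,32) for p in b])[:,:2];print("crate",b.round(1).tolist(),W.round(1).tolist(),[np.linalg.norm(W[i]-W[i-1]).round(1) for i in range(4)],W.mean(0))
for n,p,z in [("t1",(249,173),206),("t2",(313,170),206),("p1",(470,206),8),("p2",(411,227),8),("knob",(323,233),123),("h0",(245,215),156),("h1",(291,211),156),("pot",(415,198),32),("pot",(470,235),32)]:
    print(n,plane(c,p,z).round(1))
A=cv2.resize(im[125:250,180:380],None,fx=4,fy=4,interpolation=cv2.INTER_CUBIC);cv2.imwrite("pics/c1.png",A)
E
python3 m.py
```

```text
lid px [[211.60000610351562, 148.89999389648438], [337.70001220703125, 132.10000610351562], [351.6000061035156, 236.60000610351562], [225.5, 253.39999389648438]]
[[670.4, 313.9], [713.7, 8.0], [460.4, -24.7], [419.5, 273.7]] [np.float64(254.1), np.float64(309.0), np.float64(255.5), np.float64(301.2)] [566.0021338  142.73233547]
crate [[386.0, 173.0], [500.0, 173.0], [500.0, 258.0], [386.0, 258.0]] [[627.3, -123.7], [629.9, -431.7], [404.7, -423.2], [406.5, -121.1]] [np.float64(220.9), np.float64(308.0), np.float64(225.3), np.float64(302.1)] [ 517.08941453 -274.91584758]
t1 [598.5 209.4 206. ]
t2 [606.   67.9 206. ]
p1 [ 543.2 -354.6    8. ]
p2 [ 487.  -192.7    8. ]
knob [468.6  43.4 123. ]
h0 [508.5 223.8 156. ]
h1 [518.3 118.  156. ]
pot [ 561.8 -199.2   32. ]
pot [ 465.2 -343.6   32. ]
```

View pics/c1.png

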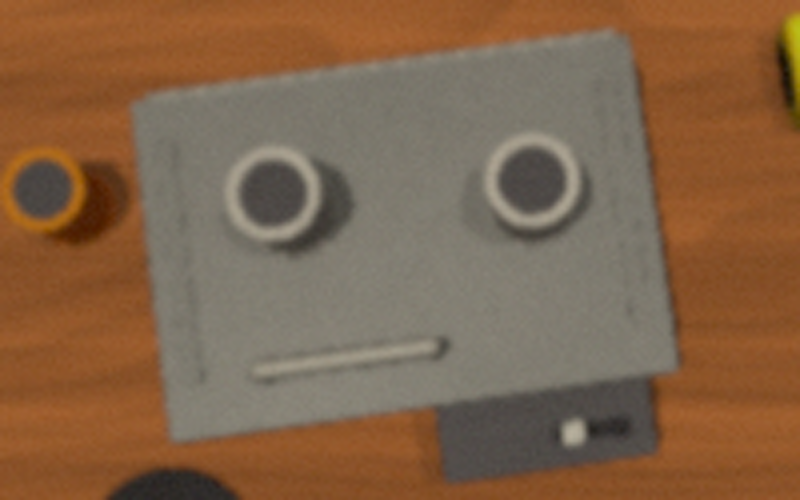

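The close crop shows the two plain metal tins, crop (273,194) and (533,182), on the lid. The orange one is off the lid, the handle bar runs (252,373)-(444,345), and the knob is at (573,432) with its slot running to its right. The tin choice is confirmed.

```bash
cat > m2.py <<'E'
from h import *
c=cal("top")
def g(p,z): return plane(c,(p[0]/4+180,p[1]/4+125),z)[:2]
W=[g(p,120) for p in [(134,102),(626,32),(680,372),(172,440)]]
print([np.linalg.norm(W[i]-W[i-1]).round(1) for i in range(4)])
O=np.mean(W,0); obs=W+[g((252,373),156),g((444,345),156),g((573,432),123)]
# handle/knob model pts (chest frame)
mod=np.array([(100,150),(100,-150),(-100,-150),(-100,150),(-75,90),(-75,-10),(-127,-85)],float)
A=np.array(mod[:6]);B=np.array(obs[:6]);a=A-A.mean(0);b=B-B.mean(0)
th=np.arctan2((a[:,0]*b[:,1]-a[:,1]*b[:,0]).sum(),(a*b).sum())
R=np.array([[np.cos(th),-np.sin(th)],[np.sin(th),np.cos(th)]]);t=B.mean(0)-R@A.mean(0)
print("chest",t.round(1),"yaw",np.degrees(th).round(2)); print("res",(B-(A@R.T+t)).round(1).tolist())
print("knob chest",(R.T@(obs[6]-t)).round(1),"world",obs[6].round(1))
print("handle_mid",(R@[-75,40]+t).round(1))
for p in [(273,194),(533,182)]: q=g(p,206);print("tin",q.round(1),(R.T@(q-t)).round(1))
P=np.array([plane(c,p,32)[:2] for p in [(403,182),(490,191),(486,250),(397,242)]])
e=(P[0]-P[1]+P[3]-P[2]);print("crate",P.round(1).tolist(),[np.linalg.norm(P[i]-P[i-1]).round(1) for i in range(4)],P.mean(0).round(1),np.degrees(np.arctan2(-e[0],e[1])))
im=cv2.imread("pics/top1.png");A=cv2.resize(im[170:260,385:505],None,fx=6,fy=6,interpolation=cv2.INTER_CUBIC);cv2.imwrite("pics/c2.png",A)
w=cal("wrist");s=env.state();print(s["eef_pos"],s["tcp_rot"]);print("wristcam offset", -w[2][:3,:3].T@w[2][:3,3]-s["eef_pos"])
E
python3 m2.py
```

```text
[np.float64(205.7), np.float64(301.6), np.float64(209.4), np.float64(304.5)]
chest [587.3 144.7] yaw 8.26
res [[1.8, 1.6], [3.6, 0.3], [-5.4, -2.9], [-4.0, 1.8], [0.8, 5.2], [3.1, -6.0]]
knob chest [-132.1  -83.8] world [468.6  42.8]
handle_mid [507.4 173.5]
tin [597.4 211. ] [19.5 64.2]
tin [604.9  67.4] [  6.2 -79.1]
crate [[603.8, -168.3], [581.3, -402.0], [425.8, -385.7], [447.5, -150.1]] [np.float64(157.4), np.float64(234.8), np.float64(156.3), np.float64(236.6)] [ 514.6 -276.5] -5.371728807847782
[243.15570485 575.54969741 214.20222424] [-3.14073273e+00 -9.89692912e-05  2.74176941e+00]
wristcam offset [-73.8113819   32.19316755 171.05798375]
```

View pics/c2.png

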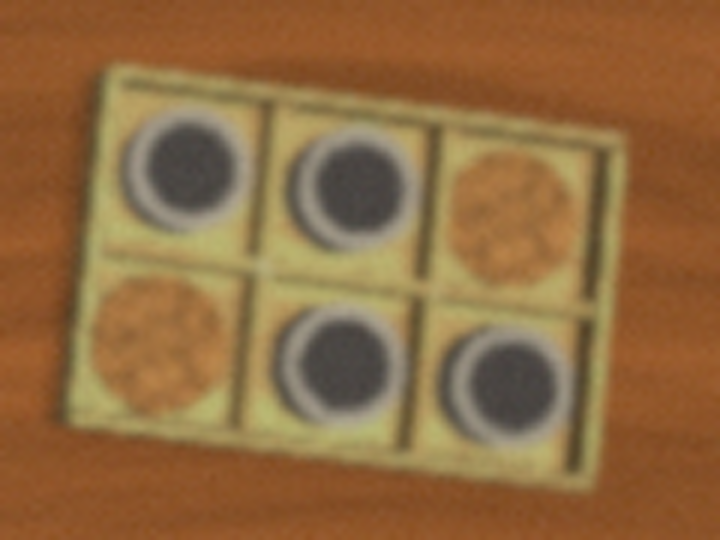

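```bash
cat >> h.py <<'E'
def d(x,y,z):
    s=env.state(); from scipy.spatial.transform import Rotation as Q
    R=Q.from_euler("xyz",s["tcp_rot"]).as_matrix(); 
    print("t",round(s["t"],2),"pos",s["eef_pos"].round(1),"yaw",np.degrees(s["tcp_rot"][2]).round(2),"move",(R.T@(np.array([x,y,z])-s["eef_pos"])).round(1))
E
python3 -c "
from h import *
d(598,210.5,250)"
```

```text
t 0.15 pos [243.2 575.5 214.2] yaw 157.09 move [-469.  -198.2  -35.7]
```

Call:
step_arm:
  plan:
    - [[-30,-13,-36,0,1],[-235,-99,-36,0,1],[-235,-99,-36,0,1],[-469,-198,-36,0,1],[-469,-198,-36,0,1],[-469,-198,-36,0,1],[-469,-198,-36,0,1],[-469,-198,-36,0,1]]

```text
t: 0.82
eef_pos: [467.1, 344.8, 249.1]
tcp_rot: [-3.142, -0.0, 2.742]
ft_force: [0.7, 0.5, -0.3]
opening: 1.003
grip_force: 0.0
```

```bash
python3 -c "
from h import *
d(598,210.5,250)"
```

```text
t 0.82 pos [467.1 344.8 249.1] yaw 157.1 move [-172.8  -72.8   -0.9]
```

Call:
step_arm:
  plan:
    - [[-173,-73,0,0,1],[-173,-73,0,0,1],[-173,-73,0,0,1],[-173,-73,0,0,1],[-173,-73,0,0,1],[-173,-73,0,0,1],[-173,-73,0,0,1]]

```text
t: 1.4
eef_pos: [597.4, 211.0, 248.5]
tcp_rot: [-3.141, -0.001, 2.74]
ft_force: [0.2, 0.0, -1.1]
opening: 0.999
grip_force: 0.0
```

```bash
cat > w.py <<'E'
import sys
from h import *
d(0,0,0)
c,im=shot("wrist",sys.argv[1])
for a in sys.argv[2:]:
    P=eval(a); p=proj(c,P)[0]; print(P,p.round(1)); cv2.drawMarker(im,tuple(int(v) for v in p),(0,0,255),0,12)
cv2.imwrite("pics/"+sys.argv[1],im)
E
python3 w.py w1.png "[597.4,211,206]" "[604.9,67.4,206]" "[507.4,173.5,156]" "[468.6,42.8,123]"
```

```text
t 1.4 pos [597.4 211.  248.5] yaw 156.97 move [ 467.  -427.8  249.1]
[597.4, 211, 206] [313.  219.6]
[604.9, 67.4, 206] [153.5 292.7]
[507.4, 173.5, 156] [230.6 123. ]
[468.6, 42.8, 123] [100.4 137.9]
```

View pics/w1.png

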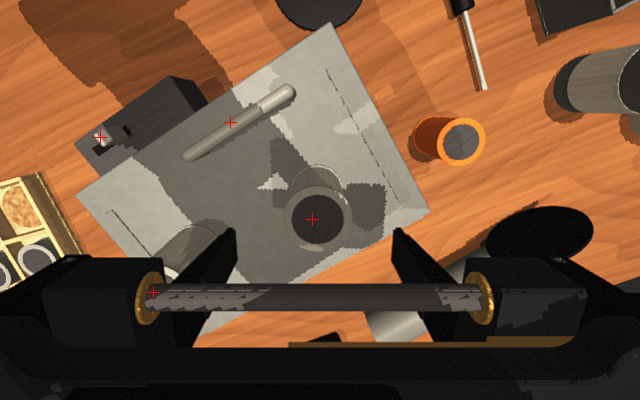

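The wrist view has tin 1's top ring centred near (314.5,217), against a predicted (313,219.6). The handle bar runs (187,156)-(290,92), and the knob is at (100,138), on its mark.

```bash
python3 -c "
from h import *
c=cal('wrist')
print(plane(c,(314.5,217),206),plane(c,(187,156),156),plane(c,(290,92),156))
p=plane(c,(314.5,217),206);d(p[0],p[1],156)"
```

```text
[595.33610658 213.76537076 206.        ] [516.87982375 126.37057772 156.        ] [503.82822517 230.68611731 156.        ]
t 1.45 pos [596.7 212.  248.7] yaw 157.05 move [ 1.9  1.1 92.7]
```

Call:
step_arm:
  plan:
    - [[2,1,40,0,1],[2,1,80,0,1],[2,1,93,0,1],[2,1,93,0,1],[2,1,93,0,-1],[2,1,93,0,-1],[2,1,93,0,-1],[2,1,93,0,-1]]

```text
t: 2.12
eef_pos: [596.0, 214.1, 157.7]
tcp_rot: [3.14, 0.002, 2.742]
ft_force: [0.8, -0.3, 0.6]
opening: 0.773
grip_force: 0.0
```

Call:
step_arm:
  plan:
    - [[0,0,0,0,-1],[0,0,0,0,-1],[0,0,0,0,-1],[0,0,0,0,-1]]

```text
t: 2.45
eef_pos: [595.8, 213.8, 156.4]
tcp_rot: [3.141, 0.001, 2.742]
ft_force: [-0.3, 1.5, 2.8]
opening: 0.544
grip_force: 30.0
```

```bash
python3 -c "
from h import *
d(520,0,280);d(544.5,-355,200)"
```

```text
t 2.45 pos [595.8 213.8 156.4] yaw 157.09 move [ -13.5 -226.3 -123.7]
t 2.45 pos [595.8 213.8 156.4] yaw 157.09 move [-174.2 -543.8  -43.8]
```

Call:
step_arm:
  plan:
    - [[0,0,-42,0,-1],[0,0,-84,0,-1],[0,0,-124,0,-1],[0,0,-124,0,-1]]

```text
t: 2.78
eef_pos: [597.5, 214.2, 288.0]
tcp_rot: [3.135, 0.009, 2.742]
ft_force: [0.8, 0.1, -3.4]
opening: 0.548
grip_force: 30.0
```

Call:
step_arm:
  plan:
    - [[-6,-19,0,0,-1],[-16,-50,0,0,-1],[-174,-544,0,0,-1],[-174,-544,0,0,-1],[-174,-544,0,0,-1],[-174,-544,0,0,-1],[-174,-544,0,0,-1],[-174,-544,0,0,-1]]

```text
t: 3.45
eef_pos: [567.4, -89.5, 279.2]
tcp_rot: [-3.141, -0.001, 2.742]
ft_force: [-0.0, 0.3, -3.2]
opening: 0.54
grip_force: 30.0
```

```bash
python3 -c "
from h import *
d(544.5,-355,230)"
```

```text
t 3.45 pos [567.4 -89.5 279.2] yaw 157.09 move [ -82.4 -253.5   49.1]
```

Call:
step_arm:
  plan:
    - [[-82,-253,0,0,-1],[-82,-253,0,0,-1],[-82,-253,20,0,-1],[-82,-253,50,0,-1],[-82,-253,80,0,-1],[-82,-253,115,0,-1],[-82,-253,145,0,-1],[-82,-253,160,0,-1]]

```text
t: 4.12
eef_pos: [545.0, -349.7, 131.5]
tcp_rot: [-3.141, 0.0, 2.74]
ft_force: [0.8, -0.4, -4.1]
opening: 0.544
grip_force: 30.0
```

Call:
step_arm:
  plan:
    - [[0,0,0,0,-1],[0,0,0,0,-1],[0,0,0,0,-1]]

```text
t: 4.37
eef_pos: [546.2, -347.3, 134.3]
tcp_rot: [3.142, 0.001, 2.742]
ft_force: [-0.5, 0.2, -3.1]
opening: 0.541
grip_force: 30.0
```

```bash
cat > cm.py <<'E'
import numpy as np
th=np.radians(-5.4);R=np.array([[np.cos(th),-np.sin(th)],[np.sin(th),np.cos(th)]])
def cr(x,y,z): return [*(R@[x,y]+[515,-276]),z]
E
sed -i 's/^import sys/import sys\nfrom cm import */' w.py
python3 w.py w2.png "cr(79,-117,32)" "cr(-79,-117,32)" "cr(-79,117,32)" "cr(79,117,32)" "cr(0,-38,32)" "cr(-38,76,8)"
```

```text
t 4.37 pos [ 546.2 -347.3  134.3] yaw 157.1 move [638.4 107.4 134. ]
[np.float64(582.6387225453772), np.float64(-399.915306610723), 32] [278.6 249.2]
[np.float64(425.3399321380905), np.float64(-385.0461931063977), 32] [216.6  87.6]
[np.float64(447.36127745462284), np.float64(-152.084693389277), 32] [493.6  -7.9]
[np.float64(604.6600678619095), np.float64(-166.9538068936023), 32] [517.6 179.8]
[np.float64(511.42388409389645), np.float64(-313.83135465491705), 32] [332.4 148.6]
[np.float64(484.32087715729006), np.float64(-196.76117478406238), 8] [439.6  67. ]
```

View pics/w2.png

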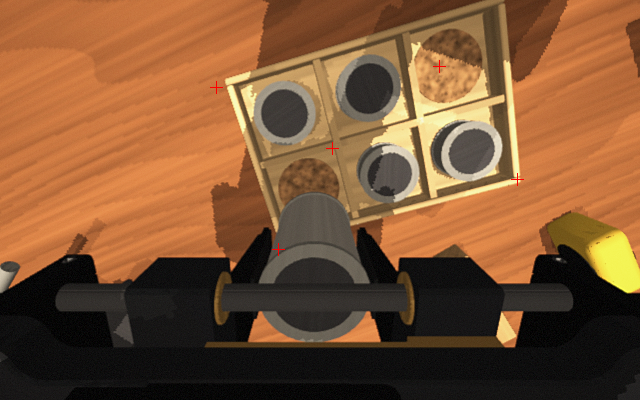

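The wrist view shows the crate in full:
- near-right corner (228,80)
- far-left corner (519,178)
- divider junction (337,143)
- free pads at (450,66) and, behind the held tin, (309,185)

Corrected positions come next.

```bash
python3 -c "
from h import *
c=cal('wrist')
for p,z in [((228,80),32),((519,178),32),((503,-1),32),((337,143),32),((450,66),8),((309,190),8)]: print(p,plane(c,p,z).round(1))
im=cv2.imread('pics/w2.png');h=cv2.cvtColor(im,cv2.COLOR_BGR2HSV)
d(0,0,0)
"
```

```text
(228, 80) [ 424.2 -373.7   32. ]
(519, 178) [ 604.3 -165.    32. ]
(503, -1) [ 455.3 -146.2   32. ]
(337, 143) [ 509.  -308.3   32. ]
(450, 66) [ 487.7 -187.7    8. ]
(309, 190) [ 545.2 -351.4    8. ]
t 4.42 pos [ 546.7 -347.3  135.3] yaw 157.13 move [638.9 107.6 133.8]
```

Call:
step_arm:
  plan:
    - [[0,-4,30,0,-1],[0,-4,55,0,-1],[0,-4,70,0,-1],[0,-4,78,0,-1],[0,-4,84,0,-1],[0,-4,87,0,-1],[0,-4,89,0,-1],[0,-4,89,0,-1]]

```text
t: 5.08
eef_pos: [544.7, -351.4, 45.3]
tcp_rot: [-3.141, 0.001, 2.742]
ft_force: [-0.0, 0.8, -3.8]
opening: 0.543
grip_force: 30.0
```

Call:
step_arm:
  plan:
    - [[0,0,1,0,-1],[0,0,1,0,-1],[0,0,1,0,0.5],[0,0,1,0,0.8],[0,0,1,0,0.8],[0,0,1,0,0.8],[0,0,-30,0,0.8],[0,0,-70,0,0.8]]

```text
t: 5.75
eef_pos: [543.0, -350.4, 112.3]
tcp_rot: [3.14, -0.006, 2.742]
ft_force: [0.2, -0.3, 1.4]
opening: 0.88
grip_force: 0.0
```

```bash
python3 -c "
from h import *
d(600,69,290)"
```

```text
t 5.75 pos [ 543.  -350.4  112.3] yaw 157.09 move [ 111.8  408.8 -176.3]
```

Call:
step_arm:
  plan:
    - [[0,0,-40,0,1],[0,0,-80,0,1],[20,60,-140,0,1],[112,409,-140,0,1],[112,409,-140,0,1],[112,409,-140,0,1],[112,409,-140,0,1],[112,409,-140,0,1]]

```text
t: 6.42
eef_pos: [574.8, -113.5, 240.1]
tcp_rot: [3.141, 0.0, 2.741]
ft_force: [0.6, -0.2, 0.2]
opening: 0.998
grip_force: 0.0
```

```bash
python3 -c "
from h import *
d(602,70,248)"
```

```text
t 6.42 pos [ 574.8 -113.5  240.1] yaw 157.07 move [ 46.4 179.6  -7.9]
```

Call:
step_arm:
  plan:
    - [[46,180,-8,0,1],[46,180,-8,0,1],[46,180,-8,0,1],[46,180,-8,0,1],[46,180,-8,0,1],[46,180,-8,0,1],[46,180,-8,0,1]]

```text
t: 7.0
eef_pos: [602.5, 69.2, 247.6]
tcp_rot: [-3.141, 0.0, 2.744]
ft_force: [-0.2, -0.9, -0.7]
opening: 0.998
grip_force: 0.0
```

```bash
cat > t2.py <<'E'
from h import *
d(604,69,156)
c,im=shot("wrist","w3.png"); 
p=proj(c,[604.9,67.4,206])[0];print(p)
g=cv2.cvtColor(im,cv2.COLOR_BGR2GRAY)
x,y=int(p[0]),int(p[1]);r=60
m=(g[y-r:y+r,x-r:x+r]<60).astype(np.uint8)
n,l,s,ce=cv2.connectedComponentsWithStats(m)
k=[i for i in range(1,n) if 500<s[i,4]<4000]
for i in k:
    q=ce[i]+[x-r,y-r]; print(s[i],q,plane(c,q,206).round(1))
cv2.imwrite("pics/w3c.png",cv2.resize(im[:330,100:540],None,fx=1.5,fy=1.5))
E
python3 t2.py
```

```text
t 7.0 pos [602.5  69.2 247.6] yaw 157.22 move [-1.4  0.5 91.6]
[312.0947621  223.54817463]
[  40   37   51   48 1944] [316.99074074 223.38631687] [606.2  70.8 206. ]
```

View pics/w3c.png

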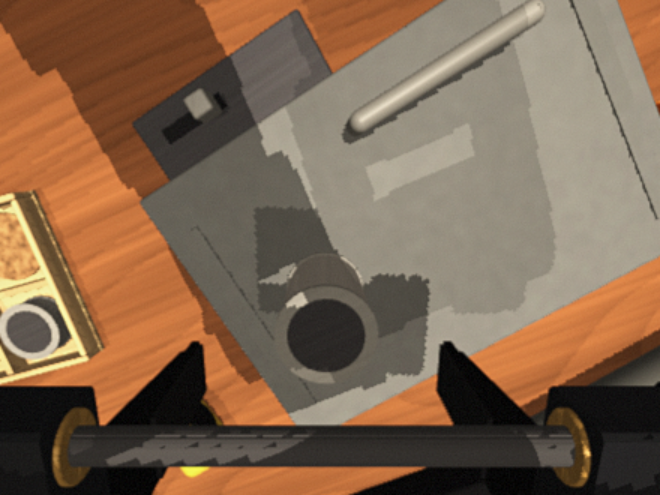

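The crop shows tin 2's open top centred at (326,335), between the open fingers. The handle runs (358,122)-(536,10), and the knob is at (200,103) with its slot running down-left.

Call:
step_arm:
  plan:
    - [[-2,2,40,0,1],[-2,2,80,0,1],[-2,2,91,0,1],[-2,2,91,0,1],[-2,2,91,0,-1],[-2,2,91,0,-1],[-2,2,91,0,-1],[-2,2,91,0,-1]]

```text
t: 7.72
eef_pos: [605.9, 69.2, 158.3]
tcp_rot: [3.14, 0.002, 2.742]
ft_force: [0.6, 0.1, -0.3]
opening: 0.775
grip_force: 0.0
```

Call:
step_arm:
  plan:
    - [[0,0,0,0,-1],[0,0,0,0,-1],[0,0,0,0,-1],[0,0,0,0,-1]]

```text
t: 8.05
eef_pos: [605.4, 69.6, 157.0]
tcp_rot: [3.141, 0.001, 2.742]
ft_force: [0.5, 1.4, 2.6]
opening: 0.547
grip_force: 30.0
```

```bash
python3 -c "
from h import *
d(485,-193,245)
im=cv2.imread('pics/w3.png')
"
```

```text
t 8.05 pos [605.4  69.6 157. ] yaw 157.1 move [   8.7 -288.7  -88.2]
```

Call:
step_arm:
  plan:
    - [[0,0,-40,0,-1],[0,0,-75,0,-1],[0,-30,-80,0,-1],[9,-289,-80,0,-1],[9,-289,-80,0,-1],[9,-289,-80,0,-1],[9,-289,-80,0,-1],[9,-289,-80,0,-1]]

```text
t: 8.72
eef_pos: [504.4, -148.5, 236.3]
tcp_rot: [3.142, -0.001, 2.742]
ft_force: [0.6, -0.4, -3.0]
opening: 0.544
grip_force: 30.0
```

```bash
python3 -c "
from h import *
d(486,-192,110)"
```

```text
t 8.72 pos [ 504.4 -148.5  236.3] yaw 157.13 move [-1.000e-01 -4.720e+01  1.263e+02]
```

Call:
step_arm:
  plan:
    - [[0,-36,0,0,-1],[0,-47,20,0,-1],[0,-47,55,0,-1],[0,-47,85,0,-1],[0,-47,110,0,-1],[0,-47,126,0,-1],[0,-47,126,0,-1],[0,-47,126,0,-1]]

```text
t: 9.38
eef_pos: [487.3, -190.4, 110.2]
tcp_rot: [3.141, -0.002, 2.742]
ft_force: [-0.1, 0.2, -2.6]
opening: 0.542
grip_force: 30.0
```

```bash
python3 -c "
from h import *
d(486,-192,46)
c,im=shot('wrist','w4.png')
cv2.imwrite('pics/w4c.png',cv2.resize(im[:330,100:540],None,fx=1.5,fy=1.5))"
```

```text
t 9.38 pos [ 487.3 -190.4  110.2] yaw 157.1 move [ 0.4 -2.  64.2]
```

View pics/w4c.png

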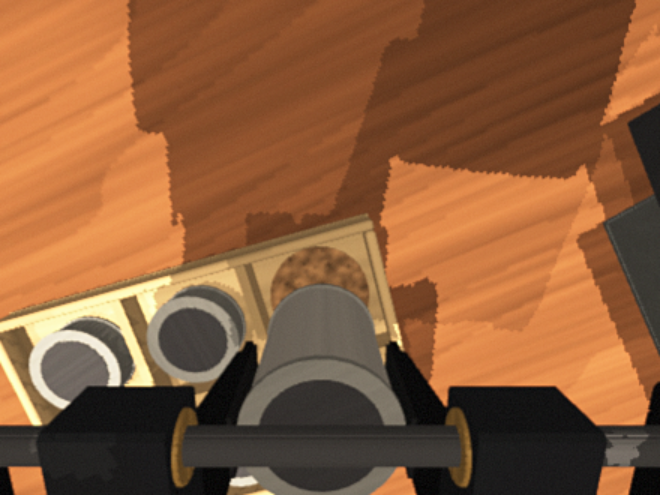

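The tin hangs over the near-left cell. The crate corner is at crop (370,216), and the pad centre is about crop (320,292).

```bash
python3 -c "
from h import *
c=cal('wrist')
print(plane(c,(346.7,144),32),plane(c,(313.3,194.5),8)); d(486,-192,46)"
```

```text
[ 450.65386759 -145.08147686   32.        ] [ 485.84120303 -189.66380067    8.        ]
t 9.43 pos [ 487.8 -190.6  111.1] yaw 157.1 move [ 1.1 -2.  65.1]
```

Call:
step_arm:
  plan:
    - [[1,0,25,0,-1],[1,0,42,0,-1],[1,0,54,0,-1],[1,0,61,0,-1],[1,0,64,0,-1],[1,0,65,0,-1],[1,0,65,0,-1],[1,0,65,0,-1]]

```text
t: 10.1
eef_pos: [487.1, -190.3, 46.5]
tcp_rot: [-3.142, 0.001, 2.742]
ft_force: [-0.4, -0.7, -3.9]
opening: 0.541
grip_force: 30.0
```

Call:
step_arm:
  plan:
    - [[0,0,1,0,-1],[0,0,2,0,-1],[0,0,2,0,0.5],[0,0,2,0,0.8],[0,0,2,0,0.8],[0,0,2,0,0.8],[0,0,-30,0,0.8],[0,0,-70,0,0.8]]

```text
t: 10.77
eef_pos: [485.4, -189.5, 114.2]
tcp_rot: [3.141, -0.006, 2.742]
ft_force: [0.7, -0.8, 1.0]
opening: 0.881
grip_force: 0.0
```

```bash
python3 -c "
from h import *
d(486,-192,250); d(509,177,220)
c,im=shot('top','top2.png'); cv2.imwrite('pics/c3.png',cv2.resize(im[125:260,220:505],None,fx=2.8,fy=2.8,interpolation=cv2.INTER_CUBIC))"
```

```text
t 10.77 pos [ 485.4 -189.5  114.2] yaw 157.09 move [  -0.7   -1.9 -135.8]
t 10.77 pos [ 485.4 -189.5  114.2] yaw 157.09 move [ 121.6  346.9 -104.8]
```

```bash
python3 -c "
from h import *
K,D,E=cal('wrist');s=env.state()['eef_pos']
E=E.copy();o=-E[:3,:3].T@E[:3,3];o+=np.array([602.5,69.2,247.6])-s;E[:3,3]=-E[:3,:3]@o;c=(K,D,E)
a=plane(c,(338.7,81.3),156);b=plane(c,(457,6.7),156);print(a,b,(a+b)/2,np.degrees(np.arctan2(a[0]-b[0],b[1]-a[1])))
print('knob',plane(c,(233,68.7),123))
d(509,175,220)"
```

```text
[518.15718829 127.28992789 156.        ] [503.77093141 229.40596684 156.        ] [510.96405985 178.34794737 156.        ] 8.01913759846624
knob [469.98273645  46.73195931 123.        ]
t 10.82 pos [ 488.4 -191.   122.4] yaw 157.11 move [122.8 345.1 -98.4]
```

Call:
step_arm:
  plan:
    - [[0,0,-40,0,0.8],[10,30,-75,7,0.8],[122,347,-105,14,0.8],[122,347,-105,21,0.8],[122,347,-105,28,0.8],[122,347,-105,35,0.8],[122,347,-105,42,0.8],[122,347,-105,49,0.8]]

```text
t: 11.48
eef_pos: [502.7, 60.5, 209.0]
tcp_rot: [3.141, 0.0, 1.949]
ft_force: [0.2, 0.5, -0.2]
opening: 0.896
grip_force: 0.0
```

```bash
python3 -c "
from h import *
d(511,177,220)"
```

```text
t 11.48 pos [502.7  60.5 209. ] yaw 111.68 move [105.2  50.8 -11. ]
```

Call:
step_arm:
  plan:
    - [[105,51,-11,7,0.8],[105,51,-11,13.7,0.8],[105,51,-11,13.7,0.8],[105,51,-11,13.7,0.8],[105,51,-11,13.7,0.8],[105,51,-11,13.7,0.8]]

```text
t: 11.98
eef_pos: [510.6, 175.0, 219.5]
tcp_rot: [-3.141, 0.0, 1.717]
ft_force: [0.3, -0.5, 0.0]
opening: 0.897
grip_force: 0.0
```

```bash
python3 w.py w5.png "[518.2,127.3,156]" "[503.8,229.4,156]" "[511,178.3,156]" "[470,46.7,123]"; python3 -c "
from h import *
d(511,178,139)
c=cal('top');im=env.read_camera('top');cv2.imwrite('pics/top3.png',im)
"
```

```text
t 11.98 pos [510.6 175.  219.5] yaw 98.36 move [ -98.9 -530.5  219.7]
[518.2, 127.3, 156] [314.1 264.1]
[503.8, 229.4, 156] [314.9 143.4]
[511, 178.3, 156] [314.5 207.4]
[470, 46.7, 123] [256.7 311.3]
t 12.03 pos [510.7 174.4 219.5] yaw 98.29 move [ 3.5  0.9 80.5]
```

View pics/w5.png

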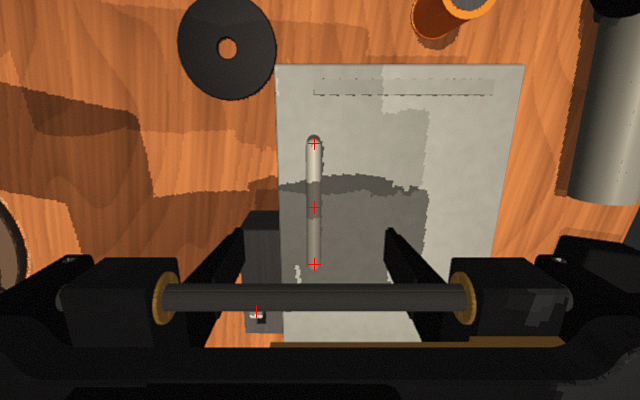

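The wrist view shows the bar from (314,138) to (314,268), on its marks and centred between the fingers. The knob is at (257,311), also on its mark.

Call:
step_arm:
  plan:
    - [[3,1,40,0,0.8],[3,1,65,0,0.6],[3,1,78,0,0.3],[3,1,80,0,0],[3,1,80,0,-0.4],[3,1,80,0,-1],[3,1,80,0,-1],[3,1,80,0,-1]]

```text
t: 12.75
eef_pos: [511.8, 178.1, 140.9]
tcp_rot: [3.14, -0.0, 1.715]
ft_force: [-0.3, 0.1, 0.6]
opening: 0.463
grip_force: 0.0
```

Call:
step_arm:
  plan:
    - [[0,0,0,0,-1],[0,0,0,0,-1],[0,0,0,0,-1],[0,0,0,0,-1],[0,0,0,0,-1],[0,0,0,0,-1]]

```text
t: 13.25
eef_pos: [509.5, 178.1, 139.7]
tcp_rot: [-3.137, 0.0, 1.716]
ft_force: [-8.9, -0.8, 6.1]
opening: 0.119
grip_force: 30.0
```

Call:
step_arm:
  plan:
    - [[0,0,-2,0,-1],[0,0,-4,0,-1],[0,0,-6,0,-1],[0,0,-6,0,-1],[0,0,-6,0,-1]]

```text
t: 13.67
eef_pos: [511.2, 178.3, 145.7]
tcp_rot: [-3.141, -0.0, 1.715]
ft_force: [-2.0, 0.7, -4.6]
opening: 0.118
grip_force: 30.0
```

Call:
step_arm:
  plan:
    - [[0,0,-1,0,-1],[0,0,-2,0,-1],[0,0,-3,0,-1],[0,0,-3,0,-1],[0,0,-3,0,-1]]

```text
t: 14.08
eef_pos: [511.8, 178.3, 148.0]
tcp_rot: [3.141, -0.0, 1.715]
ft_force: [5.6, 1.0, -17.5]
opening: 0.12
grip_force: 30.0
```

Call:
step_arm:
  plan:
    - [[0,0,-1,0,-1],[0,0,-2,0,-1],[0,0,-2,0,-1],[0,0,-2,0,-1]]

```text
t: 14.42
eef_pos: [511.9, 178.3, 148.5]
tcp_rot: [-3.141, -0.0, 1.715]
ft_force: [11.1, 2.8, -33.9]
opening: 0.119
grip_force: 30.0
```

The lid is caught: force climbs to 34 N while the bar stops 8.8 mm up. I let it down and release.

Call:
step_arm:
  plan:
    - [[0,0,3,0,-1],[0,0,6,0,-1],[0,0,9,0,-1],[0,0,11,0,-1],[0,0,11,0,-1],[0,0,11,0,-0.3],[0,0,11,0,-0.1],[0,0,11,0,0]]

```text
t: 15.08
eef_pos: [512.0, 178.4, 140.5]
tcp_rot: [3.139, -0.0, 1.716]
ft_force: [-1.1, 0.6, -0.2]
opening: 0.271
grip_force: 0.0
```

Call:
step_arm:
  plan:
    - [[0,0,0,0,0],[0,0,0,0,0],[0,0,-25,0,0],[0,0,-50,0,0],[0,0,-55,0,0],[0,0,-55,0,0]]

```text
t: 15.58
eef_pos: [512.1, 178.4, 196.4]
tcp_rot: [3.138, -0.0, 1.715]
ft_force: [-0.3, -0.1, -0.6]
opening: 0.502
grip_force: 0.0
```

```bash
python3 -c "
from h import *
d(465.8,75.4,180);d(465.8,75.4,103)"
```

```text
t 15.58 pos [512.1 178.4 196.4] yaw 98.29 move [-95.3 -60.8  16.2]
t 15.58 pos [512.1 178.4 196.4] yaw 98.29 move [-95.3 -61.1  93.2]
```

Call:
step_arm:
  plan:
    - [[-95,-61,0,0,-1],[-95,-61,0,0,-1],[-95,-61,0,0,-1],[-95,-61,0,0,-1],[-95,-61,0,0,-1],[-95,-61,20,0,-1],[-95,-61,40,0,-1],[-95,-61,40,0,-1]]

```text
t: 16.25
eef_pos: [463.7, 76.2, 151.8]
tcp_rot: [-3.137, -0.001, 1.716]
ft_force: [0.2, 0.5, -0.5]
opening: 0.025
grip_force: 0.0
```

```bash
python3 -c "
from h import *
d(465.8,75.4,103)"
```

```text
t 16.25 pos [463.7  76.2 151.8] yaw 98.33 move [-1.1  2.2 48.8]
```

Call:
step_arm:
  plan:
    - [[-1,2,15,0,-1],[-1,2,27,0,-1],[-1,2,37,0,-1],[-1,2,44,0,-1],[-1,2,48,0,-1],[-1,2,48,0,-1],[-1,2,48,0,-1]]

```text
t: 16.83
eef_pos: [467.0, 75.0, 107.0]
tcp_rot: [3.141, -0.0, 1.716]
ft_force: [0.2, -0.7, 0.7]
opening: 0.004
grip_force: 0.0
```

Call:
step_arm:
  plan:
    - [[-4,0,0,0,-1],[-8,0,0,0,-1],[-12,0,0,0,-1],[-15,0,0,0,-1],[-18,0,0,0,-1],[-20,0,0,0,-1],[-20,0,0,0,-1]]

```text
t: 17.42
eef_pos: [469.8, 54.6, 106.8]
tcp_rot: [3.141, 0.0, 1.715]
ft_force: [-0.2, 0.2, 0.1]
opening: 0.005
grip_force: 0.0
```

Call:
step_arm:
  plan:
    - [[-3,0,0,0,-1],[-6,0,0,0,-1],[-9,0,0,0,-1],[-9,0,0,0,-1]]

```text
t: 17.75
eef_pos: [471.0, 45.6, 106.7]
tcp_rot: [-3.142, 0.0, 1.715]
ft_force: [-0.1, 0.1, -0.0]
opening: 0.005
grip_force: 0.0
```

Call:
step_arm:
  plan:
    - [[-3,0,0,0,-1],[-6,0,0,0,-1],[-8,0,0,0,-1],[-8,0,0,0,-1]]

```text
t: 18.08
eef_pos: [471.8, 39.7, 106.8]
tcp_rot: [-3.141, -0.003, 1.714]
ft_force: [-1.2, 21.0, 2.5]
opening: 0.007
grip_force: 10.4
```

The slide met its end stop at 21 N, at TCP y 39.7 where 39.8 was expected. I back off and return to the handle.

Call:
step_arm:
  plan:
    - [[4,0,0,0,-1],[8,0,-5,0,-1],[8,0,-45,0,-1],[8,0,-85,0,-1],[8,0,-92,0,-1],[30,10,-92,0,0],[70,30,-92,0,0],[110,50,-92,0,0]]

```text
t: 18.75
eef_pos: [504.3, 148.9, 199.5]
tcp_rot: [3.14, 0.0, 1.713]
ft_force: [0.8, -0.7, -0.1]
opening: 0.159
grip_force: 0.0
```

```bash
python3 -c "
from h import *
d(511.5,178.3,195);d(511.5,178.3,140)"
```

```text
t 18.75 pos [504.3 148.9 199.5] yaw 98.15 move [28.1 11.3  4.5]
t 18.75 pos [504.3 148.9 199.5] yaw 98.15 move [28.1 11.2 59.5]
```

Call:
step_arm:
  plan:
    - [[28,11,0,0,0.2],[28,11,0,0,0.2],[28,11,0,0,0.2],[28,11,0,0,0.2]]

```text
t: 19.08
eef_pos: [510.3, 177.3, 198.6]
tcp_rot: [-3.141, 0.0, 1.716]
ft_force: [-0.1, -0.5, 1.4]
opening: 0.437
grip_force: 0.0
```

```bash
python3 -c "
from h import *
d(511.5,178.3,140)
c,im=shot('wrist','w6.png')
for P in ([470,46.7,123],[473.4,22.9,123],[511,178.3,156]): print(proj(c,P)[0])
print(env.state()['opening'])
cv2.imwrite('pics/w6c.png',im)"
```

```text
t 19.08 pos [510.3 177.3 198.6] yaw 98.32 move [ 0.9  1.4 58.6]
[252.9552557 327.1567667]
[254.27370422 347.37722429]
[314.40662825 219.07686248]
0.48091885691927244
```

Call:
step_arm:
  plan:
    - [[1,1,20,0,0.2],[1,1,42,0,0.2],[1,1,56,0,0.2],[1,1,58,0,0],[1,1,58,0,-0.5],[1,1,58,0,-1],[1,1,58,0,-1],[1,1,58,0,-1]]

```text
t: 19.8
eef_pos: [511.9, 178.8, 141.8]
tcp_rot: [3.14, -0.0, 1.715]
ft_force: [-1.0, -0.4, 0.1]
opening: 0.304
grip_force: 0.0
```

Call:
step_arm:
  plan:
    - [[0,0,0,0,-1],[0,0,0,0,-1],[0,0,0,0,-1],[0,0,0,0,-1]]

```text
t: 20.13
eef_pos: [509.5, 178.6, 141.0]
tcp_rot: [-3.137, 0.0, 1.716]
ft_force: [-9.8, -2.6, 9.3]
opening: 0.114
grip_force: 30.0
```

Call:
step_arm:
  plan:
    - [[0,0,-2,0,-1],[0,0,-4,0,-1],[0,0,-6,0,-1],[0,0,-6,0,-1]]

```text
t: 20.47
eef_pos: [511.1, 178.8, 146.8]
tcp_rot: [-3.14, 0.0, 1.716]
ft_force: [-3.4, -0.6, -4.3]
opening: 0.117
grip_force: 30.0
```

Call:
step_arm:
  plan:
    - [[0,0,-2,0,-1],[0,0,-4,0,-1],[0,0,-5,0,-1],[0,0,-5,0,-1]]

```text
t: 20.8
eef_pos: [512.8, 179.0, 152.3]
tcp_rot: [3.139, -0.0, 1.716]
ft_force: [5.3, 0.9, -6.4]
opening: 0.12
grip_force: 30.0
```

The lid is free: the bar is 11 mm up at only about 6 N. I raise it along its arc.

Call:
step_arm:
  plan:
    - [[3,3,-4,0,-1],[0,5,-9,0,-1],[0,9,-18,0,-1],[0,12,-24,0,-1],[0,15,-30,0,-1],[0,20,-38,0,-1],[0,25,-46,0,-1],[0,25,-46,0,-1]]

```text
t: 21.47
eef_pos: [535.5, 183.0, 199.2]
tcp_rot: [-3.14, -0.001, 1.715]
ft_force: [-8.7, 2.8, 1.0]
opening: 0.117
grip_force: 30.0
```

Call:
step_arm:
  plan:
    - [[0,4,-7,0,-1],[0,10,-15,0,-1],[0,15,-20,0,-1],[0,19,-24,0,-1],[0,26,-31,0,-1],[0,34,-37,0,-1],[0,43,-44,0,-1],[0,43,-44,0,-1]]

```text
t: 22.13
eef_pos: [579.1, 189.2, 244.9]
tcp_rot: [3.141, -0.001, 1.716]
ft_force: [-13.5, 1.1, 14.1]
opening: 0.118
grip_force: 30.0
```

Call:
step_arm:
  plan:
    - [[0,3,-2,0,-1],[0,6,-4,0,-1],[0,9,-6,0,-1],[0,12,-9,0,-1],[0,12,-9,0,-1],[0,12,-9,0,-1],[0,12,-9,0,-1],[0,12,-9,0,-1]]

```text
t: 22.8
eef_pos: [590.2, 190.7, 252.7]
tcp_rot: [3.142, -0.001, 1.716]
ft_force: [-8.6, 1.4, 7.6]
opening: 0.119
grip_force: 30.0
```

```bash
python3 -c "
from h import *
d(579,189,244)
c,im=shot('scene','s2.png'); c2,i2=shot('top','t4.png')
a=cv2.resize(im[90:320,150:470],(800,575))
b=i2[120:260,200:500]; a=np.vstack([cv2.resize(im[120:290,170:440],(476,300)),cv2.resize(b,(476,222))]);cv2.imwrite('pics/fin.png',a)"
```

```text
t 22.8 pos [590.2 190.7 252.7] yaw 98.3 move [ -0.1 -11.3   8.7]
```

View pics/fin.png

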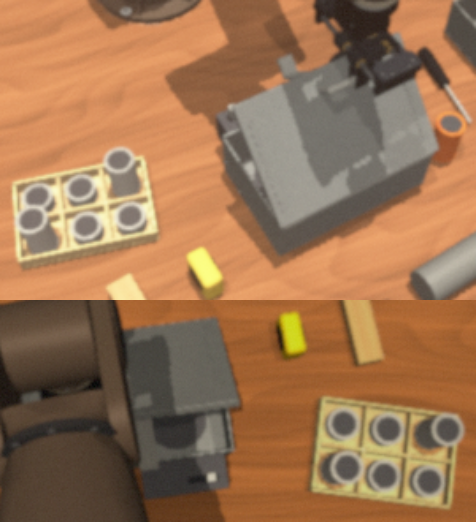

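The views show both tall tins standing upright in the formerly free cells. The lid is about half open and held by its handle, at roughly 44° worked out from the bar's displacement. The knob sits at the right end of its slot.

```bash
python3 -c "
from cell import env
print(env.job_done())"
```

```text
the job is handed in; nothing more can be done
None
```

The job is handed in: both tins stand upright in the two free cells, the tug showed the lid was caught, the slide was pushed to its end stop with the lid down, and the arm is holding the lid open at about 44°.

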